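# Dress the upright drive shaft in order

### The arm

A 6-joint arm with a two-finger parallel gripper is mounted at the origin on the work surface. World frame = base frame: x ahead of the robot, y to its left, z up, the work surface at z = 0. Lengths are in m, angles in rad, forces in N, time in s.
With the tool pointing down it reaches from about 0.4 to 0.925 m from the base axis. Payload 12.5 kg.
Tool frame: the origin (TCP) lies at the very end of the fingers, on their centre line; the grasp point (between the pads) lies 19 mm behind it; z points along the fingers, y is the direction in which the jaws open and shut (so a half turn about z gives the same grasp; the last joint's range is limited). The gripper opens to 95 mm and grips with 3 to 60 N. Pads are 20 mm wide; open, the fingers measure 119 mm over their backs; the gripper's body (75 mm by 180 mm) begins 59 mm behind the grasp point.
Start: joints at [-1.226, 0.491, 1.559, -0, 1.092, -0.106], TCP at [0.272, -0.563, 0.215] pointing down, gripper open.
Joint ranges: [-3.1, 3.1], [-0.84, 2.19], [0.05, 2.79], [-1.13, 4.28], [0.06, 2.93], [-2.69, 2.69]. Speed limits (rad/s): [2.22, 2.22, 2.79, 3.14, 3.14, 3.14].

### API

Orientations are given as a rotation vector (axis times angle).
In Python, from rig import arm gives the robot as it stands. The module is installed in compiled form; this text tells all that it offers.
- The arm moves only by the tool carry_out, never from a script. Its arguments are lists of equal length, an entry for each row: "rotation": the turn, a rotation vector about the tool's x, y, z in rad, a list of three; "travel": the shift along the tool's x, y, z in cm, a list of three; "grip": the closure in counts, from 0 (fully open) to 255 (shut). A call has 1 to 10 rows; each row is the pose to reach, as a shift and turn from the pose commanded when the call began, along the tool's axes at that moment; what a row does not reach only later rows make up. A row lasts 1/12 s, in which the tool goes at most 41.7 mm and 7.16 degrees, less where a joint would pass 70% of its speed; a pose out of reach is approached as far as the arm can. A call with a gripper value outside its range is refused whole. The fingers move at their own pace and stop on an object; "force" is the grip in N (left out, the last holds). Time passes only in rows, so rows that repeat a pose let the fingers close. It gives the time, the measured TCP pose, the force and the opening at its end, in the units of the state.
- arm.get_obs(): the state, without advancing time (a new reading comes with each control period).
- arm.capture(name): name is "scene" or "top"; returns the picture (384x512x3 uint8, red, green, blue); there is no depth.
- arm.calibration(name): a dict with "camera_matrix" (3x3 intrinsics, pixels), "k1" (the pictures are not rectified: a ray, as slopes to the right and down, at radius r is drawn at 1 + k1 r^2 times it, then the intrinsics apply), "camera_from_world" (4x4, takes a point from world to camera coordinates). Camera axes: x right, y down, z forward; pixel columns grow to the right and rows downward; lengths in m; the calibration is good to about 2 mm. A picture is of the moment at which its call begins. calibration takes no time and is no camera call.
- arm.hand_in(): hands the job in, once; it reports no verdict.
The state is a dict: "time_s": time; "joint_positions": joint angles; "qvel": joint speeds; "joint_torque": joint torques, N m; "eef_pos": TCP position; "eef_rot": TCP orientation; "contact_force": force on the tool from outside, world axes, zero at the start; "moment": the same for the moment, N m; "grip_width": finger opening in m.
Only numpy, scipy, OpenCV 4.12 (cv2) and the standard library are available. Lean on these libraries where they do the work, as an engineer would, in place of code of your own. Each camera call takes 0.05 s, during which the arm holds its last target.

### The job

Build up the drive parts on the upright shaft of the grey stand: first the belt pulley, against the stand's shoulder with its hub up, then the plain round spacer ring, then the toothed wheel with its hub up, and last the hexagon nut on top. Each part must lie flat on the one below with the shaft through it. Leave the wrench and the screwdriver where they are.

Things in the scene. Friction and masses are not known exactly. Their poses are not given: they have to be found in the camera images.
- stand: grey stand, fixed to the bench: a square foot 120 x 120 mm and 10 mm thick with a round shoulder of 52 mm diameter whose flat top is 24 mm above the bench, and out of it an upright steel shaft of 16 mm diameter, with no thread; its top 5 mm taper to 9 mm diameter; the tip is 93 mm above the bench. Origin on the shaft's axis at bench level, z up. Built up in order, the parts lie with their undersides 24 (pulley), 54 (spacer), 68 (toothed wheel) and 84 mm (nut) above the bench.
- pulley_mid (a point): belt pulley of bare aluminium, 300 g or so: a grooved rim disc of 100 mm diameter and 12 mm thick at the bottom, and a round hub of 40 mm diameter that rises above it to a total height of 30 mm (grip the hub); through bore 22 mm. Point on its axis, half-way up (15 mm above its underside), z up along the axis; it stands upright on the bench at the start, hub up
- spacer_mid (a point): plain round steel spacer ring, 120 g or so: 50 mm outside diameter, 14 mm high, through bore 22 mm. Point on its axis, half-way up (7 mm above its underside), z up; it stands upright on the bench at the start
- sprocket_mid (a point): toothed wheel of dark steel, 180 g or so: a toothed disc of 68 mm diameter over the teeth and 6 mm thick at the bottom, and a round hub of 36 mm diameter that rises above it to a total height of 16 mm (grip the hub); through bore 22 mm. Point on its axis, half-way up (8 mm above its underside), z up; it stands upright on the bench at the start, hub up
- nut_mid (a point): large plain steel hexagon nut, 90 g or so: 36 mm across the flats, 41.5 mm across the corners, 18 mm high, smooth through bore 22 mm (it slides on, no turning). Point on its axis, half-way up (9 mm above its underside), z up; its x axis is square to one pair of flats, the other two pairs are 60 degrees either way; it stands upright on the bench at the start
- wrench: loose steel wrench, 200 mm long, lying on the bench; to be left alone. Origin at its middle, x along it
- screwdriver: loose screwdriver, 200 mm long, lying on the bench; to be left alone. Origin near its middle, x along it
Things that resemble listed ones, but are neither listed nor needed, are in the scene too. Several things look just like the part that bears sprocket_mid: the one meant starts farthest to the robot's left. What is shaped like the part that bears spacer_mid but purple is not meant.

How it is judged:
By the outcome, as a careful person would: the job done as asked, in the order asked, and still so for the second after the job is handed in, with the robot touching nothing.
It also fails if it takes over 109 s, if anything falls off the work surface, if the arm or the gripper's body presses on something with over 40 N, if the wrist force passes 120 N, or if a joint passes its speed limit or range.

## Working session

There is one attempt and no reset: what is moved stays moved. The work goes in short steps, Python scripts to look and compute and a tool call to move; the robot and the scene stay as the last step left them, time stands still between calls to the robot, and variables do not carry over. Pictures are saved under pics/ and viewed, and the job is handed in when it is done.

Besides the shell and the picture viewer there is one more tool, called after "Emit:" as name(argument=value, ...) on one line, values as JSON. carry_out: Moves the arm, as the interface text tells. Its arguments: {"type":"object","properties":{"rotation":{"type":"array"},"travel":{"type":"array"},"grip":{"type":"array"},"force":{"type":"number"}},"required":["rotation","travel","grip"]}

```bash
mkdir -p pics; ls
python3 - <<'E'
from rig import arm
import cv2,numpy as np
for n in("scene","top"):
    im=arm.capture(n); cv2.imwrite(f"pics/{n}0.png",im[:,:,::-1])
    c=arm.calibration(n); print(n,np.round(c["camera_matrix"],2).tolist(),c["k1"],np.round(c["camera_from_world"],4).tolist())
o=arm.get_obs(); print({k:np.round(v,4).tolist() for k,v in o.items()})
E
```

```text
pics
scene [[461.03, 0.0, 256.86], [0.0, 461.03, 196.09], [0.0, 0.0, 1.0]] -0.11940982476443006 [[0.8224, 0.5689, 0.0062, -0.4433], [0.4746, -0.6798, -0.5591, -0.2366], [-0.3138, 0.4627, -0.8291, 1.4743], [0.0, 0.0, 0.0, 1.0]]
top [[422.68, 0.0, 256.08], [0.0, 422.68, 195.59], [0.0, 0.0, 1.0]] -0.10254734365035771 [[0.0111, -0.9999, -0.0085, -0.0066], [-0.9936, -0.01, -0.1122, 0.5675], [0.1121, 0.0097, -0.9936, 1.0158], [0.0, 0.0, 0.0, 1.0]]
{'time_s': 0.1, 'joint_positions': [-1.2256, 0.4915, 1.5594, 0.0, 1.0917, -0.1056], 'qvel': [-0.0003, -0.0009, -0.0007, 0.0006, -0.0, -0.0008], 'joint_torque': [0.0028, -61.3625, -25.8605, 0.0694, 0.047, -0.0], 'eef_pos': [0.2723, -0.5624, 0.2141], 'eef_rot': [-3.0612, -0.7019, 0.0002], 'contact_force': [0.1321, -0.6286, 0.0514], 'moment': [-0.0121, -0.0481, 0.0457], 'grip_width': 0.0952}
```

View pics/scene0.png

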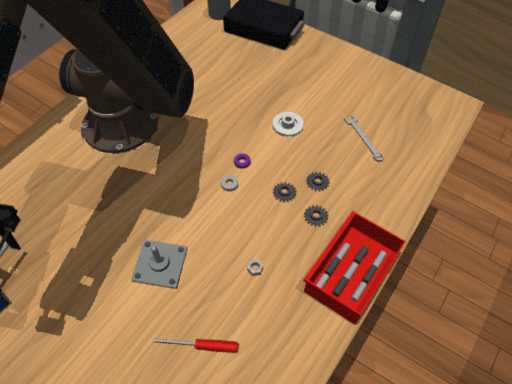

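View pics/top0.png

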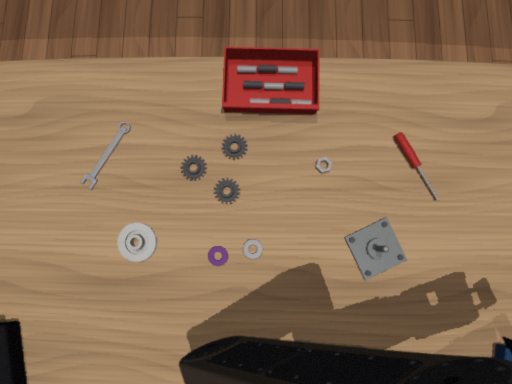

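```bash
cat > h.py <<'E'
import numpy as np, cv2
from rig import arm
from scipy.spatial.transform import Rotation as R
def ray(n,px):
    c=arm.calibration(n);K=np.array(c["camera_matrix"]);T=np.array(c["camera_from_world"]);k=c["k1"]
    px=np.atleast_2d(np.asarray(px,float))
    d=np.stack([(px[:,0]-K[0,2])/K[0,0],(px[:,1]-K[1,2])/K[1,1]],1)
    rd=np.linalg.norm(d,axis=1);r=rd.copy()
    for _ in range(30): r=rd/(1+k*r*r)
    s=d*(r/np.maximum(rd,1e-12))[:,None]
    v=np.c_[s,np.ones(len(s))]@T[:3,:3]
    return -T[:3,:3].T@T[:3,3],v
def onz(n,px,z):
    o,v=ray(n,px); return (o+v*((z-o[2])/v[:,2])[:,None])
def proj(n,P):
    c=arm.calibration(n);K=np.array(c["camera_matrix"]);T=np.array(c["camera_from_world"]);k=c["k1"]
    P=np.atleast_2d(P);q=P@T[:3,:3].T+T[:3,3];s=q[:,:2]/q[:,2:];s=s*(1+k*(s**2).sum(1))[:,None]
    return s@K[:2,:2].T+K[:2,2]
def crop(im,x,y,w,s,fn):
    c=im[max(0,y-w):y+w,max(0,x-w):x+w]; cv2.imwrite(fn,cv2.resize(c,None,fx=s,fy=s,interpolation=cv2.INTER_CUBIC)[:,:,::-1])
E
python3 - <<'E'
import cv2,numpy as np
t=cv2.imread("pics/top0.png");s=cv2.imread("pics/scene0.png")
def mont(im,pts,w=24,sc=8):
    return [cv2.resize(im[y-w:y+w,x-w:x+w],(260,260),interpolation=cv2.INTER_CUBIC) for x,y in pts]
a=mont(t,[(137,242),(253,249),(194,168)]);b=mont(t,[(324,165)],14)+mont(t,[(376,247)],32)+mont(s,[(160,262)],32)
cv2.imwrite("pics/m0.png",np.vstack([np.hstack(a),np.hstack(b)]))
E
```

```text
(no output)
```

View pics/m0.png

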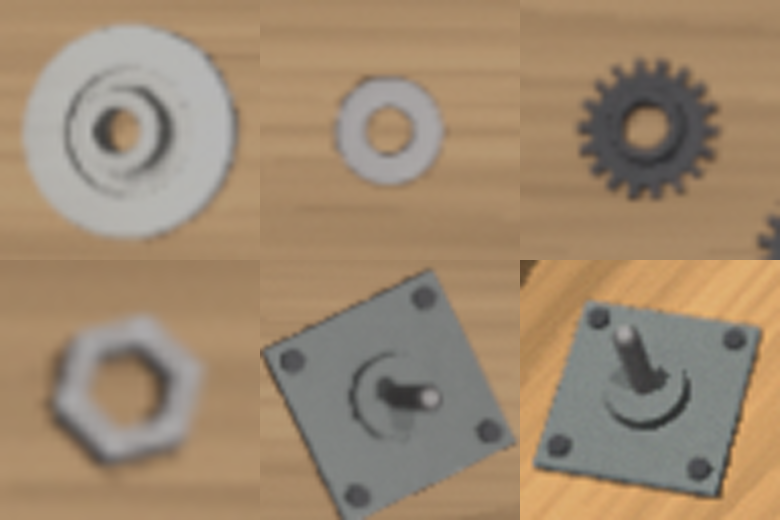

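```bash
cat > det.py <<'E'
from h import *
def mask(im,seed,kind):
    hsv=cv2.cvtColor(im,cv2.COLOR_RGB2HSV).astype(int)
    m=(hsv[...,1]<70) 
    if kind=="dark": m=(hsv[...,2]<115)
    m=m.astype(np.uint8)
    n,l,st,c=cv2.connectedComponentsWithStats(m,connectivity=4)
    x,y=seed; w=14
    sub=l[y-w:y+w,x-w:x+w]; ids=[i for i in np.unique(sub) if i]
    i=max(ids,key=lambda i:(sub==i).sum())
    return (l==i).astype(np.uint8)
def sil(n,im,seed,z,kind="grey"):
    m=mask(im,seed,kind)
    c=max(cv2.findContours(m,cv2.RETR_EXTERNAL,cv2.CHAIN_APPROX_NONE)[0],key=cv2.contourArea)[:,0,:].astype(float)
    p=onz(n,c,z)[:,:2]
    M=cv2.moments((p*1e4).astype(np.float32)); 
    hull=cv2.convexHull((p*1e4).astype(np.float32));H=cv2.moments(hull)
    return np.array([H["m10"],H["m01"]])/H["m00"]/1e4, 2*np.sqrt(H["m00"]/np.pi)/1e4, p
E
python3 - <<'E'
from det import *
ims={n:cv2.imread(f"pics/{n}0.png")[:,:,::-1].copy() for n in("top","scene")}
for n in ims:
    print(n,"cam",ray(n,[0,0])[0].round(3))
S={"pulley":((137,242),(288,124),.006,"grey"),"spacer":((253,249),(230,184),.007,"grey"),"sprocket":((194,168),(317,181),.003,"dark"),"nut":((324,165),(255,267),.009,"grey"),"stand":((376,247),(160,262),.005,"grey")}
for k,(a,b,z,kd) in S.items():
    for n,s in(("top",a),("scene",b)):
        c,d,p=sil(n,ims[n],s,z,kd)
        r=cv2.minAreaRect((p*1e3).astype(np.float32))
        print(k,n,(c*1e3).round(1),"d",round(d*1e3,1),"rect",np.round(r[0],1),np.round(r[1],1),round(r[2],1), "proj",proj(n,[c[0],c[1],z]).round(1))
E
```

```text
top cam [ 0.45  -0.011  1.073]
scene cam [ 0.94  -0.591  1.093]
pulley top [449.6 302.3] d 101.1 rect [450.2 302.4] [ 98.8 101.3] 1.2 proj [[136.4 241.7]]
pulley scene [449.1 302. ] d 102.8 rect [450.  301.1] [ 99.9 104. ] 35.2 proj [[287.5 123.5]]
spacer top [436.6   7.4] d 49.2 rect [436.8   7.2] [47.4 47.7] 0.7 proj [[252.4 248.6]]
spacer scene [435.4   8.6] d 50.6 rect [435.1   8.2] [46.6 53.7] 36.1 proj [[229.1 182.4]]
sprocket top [641.7 162.4] d 64.9 rect [642.1 163.1] [65.2 63.8] 46.0 proj [[193.3 167.6]]
sprocket scene [642.1 162.5] d 63.6 rect [642.3 162.8] [61.8 65.3] 31.1 proj [[317.4 181. ]]
nut top [ 651.7 -171.5] d 39.6 rect [ 651.9 -172. ] [38.6 39.3] 89.6 proj [[323.3 164.6]]
nut scene [ 649.8 -169.5] d 40.3 rect [ 648.8 -169.2] [38.7 42.5] 34.8 proj [[254.8 266.7]]
stand top [ 439.9 -303.4] d 135.8 rect [ 439.9 -303.5] [121.2 121.3] 25.6 proj [[375.5 248.2]]
stand scene [ 438.7 -302.4] d 135.8 rect [ 438.8 -302.2] [120.6 120.9] 25.8 proj [[159.2 263. ]]
```

```bash
cat > plan.py <<'E'
from h import *
import sys
def pose(): 
    o=arm.get_obs(); return np.array(o["eef_pos"]),R.from_rotvec(o["eef_rot"]),o
def rel(target,yaw=None):
    # yaw: direction angle (deg) of tool y axis (mod 180), tool down
    p,r,o=pose(); M=r.as_matrix()
    print("tcp",p.round(4),"toolx",M[:,0].round(3),"tooly",M[:,1].round(3),"z",M[:,2].round(4),"q",np.round(o["joint_positions"],2),"t",round(o["time_s"],2),"F",np.round(o["contact_force"],1),"w",round(o["grip_width"],4))
    d=M.T@(np.array(target)-p)*100
    print("travel cm",d.round(2))
    if yaw is not None:
        best=None
        for k in(0,180):
            a=np.radians(yaw+k); y=np.array([np.cos(a),np.sin(a),0]); z=np.array([0,0,-1.]); x=np.cross(y,z)
            v=(r.inv()*R.from_matrix(np.c_[x,y,z])).as_rotvec(); print("rot",v.round(3),"deg",np.degrees(np.linalg.norm(v)).round(1))
    return d
E
python3 - <<'E'
from plan import *
rel([.5,0,.2],90)
from det import *
ims={n:cv2.imread(f"pics/{n}0.png")[:,:,::-1].copy() for n in("top","scene")}
for n,s in(("top",(324,165)),("scene",(255,267))):
    c,d,p=sil(n,ims[n],s,.009)
    q=p-c; h=np.linalg.norm(q,axis=1); th=np.arctan2(q[:,1],q[:,0])
    # resample
    g=np.radians(np.arange(360)); i=np.argsort(th); rr=np.interp(g,th[i]%(2*np.pi),h[i],period=2*np.pi) 
    f=np.fft.fft(rr); print(n,"corner angle mod60",(-np.degrees(np.angle(f[6]))/6)%60, abs(f[6])/360*1e3,abs(f[1:9])/360*1e3)
    ap=cv2.approxPolyDP((p*1e3).astype(np.float32),4,True)[:,0]; print(ap.round(1).tolist())
E
```

```text
tcp [ 0.2723 -0.5624  0.2141] toolx [0.9   0.436 0.   ] tooly [ 0.436 -0.9   -0.001] z [-3.e-04  9.e-04 -1.e+00] q [-1.23  0.49  1.56  0.    1.09 -0.11] t 0.1 F [ 0.1 -0.6  0.1] w 0.0952
travel cm [ 45.   -40.69   1.46]
rot [-0.000e+00 -1.000e-03 -2.691e+00] deg 154.2
rot [-0.001  0.     0.451] deg 25.8
top corner angle mod60 45.98252005514105 0.3670488029317328 [0.07510351 0.20749565 0.13098745 0.16062223 0.17405528 0.3670488
 0.13309135 0.02319273]
[[671.5, -178.60000610351562], [668.7000122070312, -160.60000610351562], [658.2000122070312, -152.8000030517578], [642.5999755859375, -152.6999969482422], [632.2999877929688, -162.8000030517578], [640.4000244140625, -188.60000610351562], [658.5999755859375, -191.3000030517578]]
scene corner angle mod60 43.073756594223255 0.329610261254131 [0.10095485 0.65416321 0.14447231 0.17225856 0.16178137 0.32961026
 0.07291322 0.26002925]
[[641.9000244140625, -148.10000610351562], [630.7999877929688, -159.39999389648438], [631.0, -173.1999969482422], [640.7999877929688, -187.10000610351562], [655.5999755859375, -190.3000030517578], [670.2999877929688, -180.10000610351562], [667.0999755859375, -161.89999389648438], [660.7000122070312, -152.5]]
```

Emit:
carry_out(rotation=[[0, 0, -1.12], [0, 0, -1.12], [0, 0, -1.12], [0, 0, -1.12], [0, 0, -1.12], [0, 0, -1.12], [0, 0, -1.12], [0, 0, -1.12], [0, 0, -1.12], [0, 0, -1.12]], travel=[[45, -40.7, 1.5], [45, -40.7, 1.5], [45, -40.7, 1.5], [45, -40.7, 1.5], [45, -40.7, 1.5], [45, -40.7, 1.5], [45, -40.7, 1.5], [45, -40.7, 1.5], [45, -40.7, 1.5], [45, -40.7, 1.5]], grip=[94, 94, 94, 94, 94, 94, 94, 94, 94, 94], force=25)

```text
time_s: 0.93
eef_pos: [0.4289, -0.1745, 0.2043]
eef_rot: [2.213, 2.23, -0.0]
contact_force: [0.8, -0.7, -0.7]
grip_width: 0.0598
```

```bash
python3 -c "
from plan import *
rel([.4495,.3022,.12],0)"
```

```text
tcp [ 0.4289 -0.1745  0.2043] toolx [-0.008  1.    -0.   ] tooly [ 1.     0.008 -0.   ] z [-0.e+00 -1.e-04 -1.e+00] q [-0.53  0.27  1.95 -0.    0.91 -0.54] t 0.93 F [ 0.8 -0.7 -0.7] w 0.0598
travel cm [47.66  2.43  8.42]
rot [-0.     0.     0.008] deg 0.4
rot [-0.    -0.    -3.134] deg 179.6
```

Emit:
carry_out(rotation=[[0, 0, 0.008], [0, 0, 0.008], [0, 0, 0.008], [0, 0, 0.008], [0, 0, 0.008], [0, 0, 0.008], [0, 0, 0.008], [0, 0, 0.008], [0, 0, 0.008], [0, 0, 0.008]], travel=[[47.7, 2.4, 8.4], [47.7, 2.4, 8.4], [47.7, 2.4, 8.4], [47.7, 2.4, 8.4], [47.7, 2.4, 8.4], [47.7, 2.4, 8.4], [47.7, 2.4, 8.4], [47.7, 2.4, 8.4], [47.7, 2.4, 8.4], [47.7, 2.4, 8.4]], grip=[94, 94, 94, 94, 94, 94, 94, 94, 94, 94])

```text
time_s: 1.77
eef_pos: [0.4488, 0.2355, 0.1317]
eef_rot: [2.23, 2.213, -0.0]
contact_force: [1.7, -0.7, 1.5]
grip_width: 0.0599
```

```bash
python3 -c "
from plan import *
rel([.4495,.3022,.06],0)"
```

```text
tcp [0.4488 0.2355 0.1317] toolx [ 0.008  1.    -0.   ] tooly [ 1.    -0.008 -0.   ] z [-2.e-04 -2.e-04 -1.e+00] q [ 0.35  0.44  1.94 -0.    0.77  0.36] t 1.77 F [ 1.7 -0.7  1.5] w 0.0599
travel cm [6.67 0.02 7.16]
rot [-0.     0.    -0.008] deg 0.4
rot [0.    0.    3.134] deg 179.6
```

Emit:
carry_out(rotation=[[0, 0, -0.008], [0, 0, -0.008], [0, 0, -0.008], [0, 0, -0.008], [0, 0, -0.008], [0, 0, -0.008]], travel=[[6.7, 0, 0], [6.7, 0, 3], [6.7, 0, 7], [6.7, 0, 7], [6.7, 0, 7], [6.7, 0, 7]], grip=[94, 94, 94, 94, 94, 94])

```text
time_s: 2.27
eef_pos: [0.4503, 0.2999, 0.0634]
eef_rot: [2.222, 2.22, 0.0]
contact_force: [0.1, -0.1, 0.2]
grip_width: 0.0605
```

```bash
python3 -c "
from plan import *
rel([.4495,.3022,.014],0)
for n,x,y in(('top',137,242),('scene',288,124)):
    crop(arm.capture(n),x,y,50,6,f'pics/g1{n}.png')"
```

```text
tcp [0.4503 0.2999 0.0634] toolx [0.001 1.    0.   ] tooly [ 1.    -0.001  0.   ] z [ 3.e-04  0.e+00 -1.e+00] q [ 0.47  0.58  1.91 -0.    0.65  0.47] t 2.27 F [ 0.1 -0.1  0.2] w 0.0605
travel cm [ 0.23 -0.08  4.94]
rot [ 0.    -0.    -0.001] deg 0.0
rot [-0.000e+00 -1.000e-03  3.141e+00] deg 180.0
```

View pics/g1scene.png

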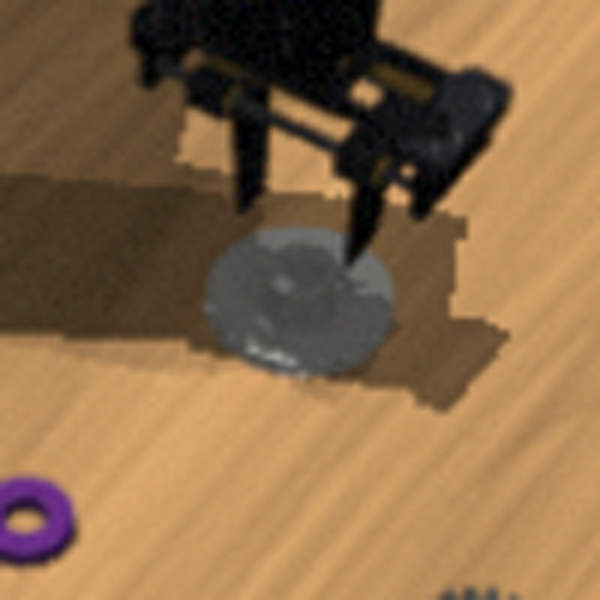

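Emit:
carry_out(rotation=[[0, 0, 0], [0, 0, 0], [0, 0, 0], [0, 0, 0], [0, 0, 0], [0, 0, 0]], travel=[[0.2, -0.1, 2], [0.2, -0.1, 3.5], [0.2, -0.1, 4.4], [0.2, -0.1, 4.8], [0.2, -0.1, 4.8], [0.2, -0.1, 4.8]], grip=[94, 94, 94, 94, 94, 94])

```text
time_s: 2.87
eef_pos: [0.4493, 0.3023, 0.015]
eef_rot: [2.222, 2.221, 0.001]
contact_force: [-0.1, -0.5, 0.7]
grip_width: 0.0601
```

Emit:
carry_out(rotation=[[0, 0, 0], [0, 0, 0], [0, 0, 0], [0, 0, 0], [0, 0, 0], [0, 0, 0]], travel=[[0, 0, 0], [0, 0, 0], [0, 0, 0], [0, 0, 0], [0, 0, 0], [0, 0, 0]], grip=[120, 170, 200, 200, 200, 200], force=30)

```text
time_s: 3.37
eef_pos: [0.4491, 0.3025, 0.0145]
eef_rot: [2.221, 2.221, 0.001]
contact_force: [-0.1, -0.7, 5.1]
grip_width: 0.0391
```

Emit:
carry_out(rotation=[[0, 0, 0], [0, 0, 0], [0, 0, 0], [0, 0, 0], [0, 0, 0], [0, 0, 0], [0, 0, 0], [0, 0, 0]], travel=[[0, 0, -1], [0, 0, -3], [0, 0, -6], [0, 0, -9], [0, 0, -12], [0, 0, -12], [0, 0, -12], [0, 0, -12]], grip=[200, 200, 200, 200, 200, 200, 200, 200])

```text
time_s: 4.03
eef_pos: [0.4481, 0.302, 0.1335]
eef_rot: [-2.221, -2.221, 0.002]
contact_force: [-0.5, 0.6, -4.0]
grip_width: 0.0391
```

```bash
python3 -c "
from plan import *
rel([.4395,-.303,.13],0)
for n in('top','scene'):
    im=arm.capture(n); cv2.imwrite(f'pics/p1{n}f.png',im[:,:,::-1]); x,y=proj(n,arm.get_obs()['eef_pos'])[0].astype(int); print(x,y)
    crop(im,x,y,50,6,f'pics/p1{n}.png')"
```

```text
tcp [0.4481 0.302  0.1335] toolx [ 0.     1.    -0.001] tooly [ 1.    -0.    -0.001] z [-1.2e-03 -7.0e-04 -1.0e+00] q [ 0.47  0.47  1.85 -0.    0.82  0.47] t 4.03 F [-0.5  0.6 -4. ] w 0.0391
travel cm [-60.5   -0.86   0.39]
rot [-0.001  0.001 -0.   ] deg 0.1
rot [1.000e-03 2.000e-03 3.142e+00] deg 180.0
120 242
289 94
```

View pics/p1scene.png

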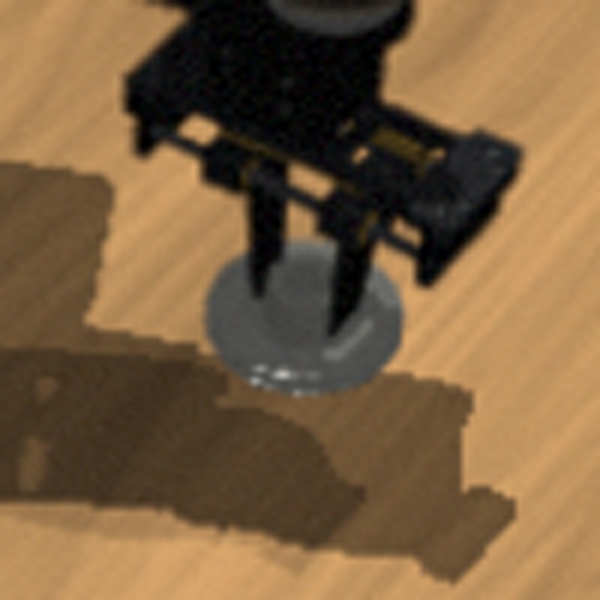

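View pics/p1top.png

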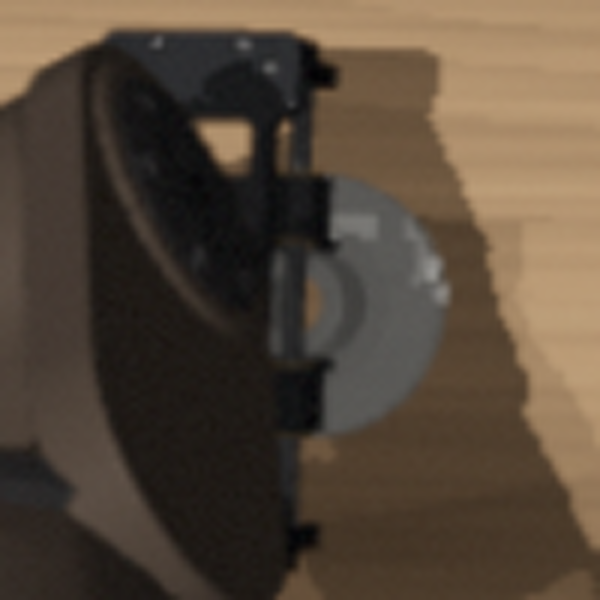

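```bash
python3 -c "
from h import *
print(onz('top',[385.35-.4,248.7-.4],.093)*1e3)
print(onz('scene',[160-32+(623-520)/260*64-.4,262-32+(330-260)/260*64-.4],.093)*1e3)
print(proj('top',[.4393,-.303,.093]),proj('scene',[.4393,-.303,.093]))
im=cv2.imread('pics/p1topf.png')[:,:,::-1]; im2=cv2.imread('pics/p1scenef.png')[:,:,::-1]
for n,i in(('top',im),('scene',im2)):
    x,y=proj(n,[.4393,-.303,.093])[0].round().astype(int)
    crop(i,x,y,12,24,f'pics/tip{n}.png'); print(x,y)
a=np.hstack([cv2.imread(f'pics/tip{n}.png') for n in('top','scene')]);cv2.imwrite('pics/tips.png',cv2.resize(a,(800,400)))
"
```

```text
[[ 440.53437343 -301.60247656   93.        ]]
[[ 437.73949177 -301.6952554    93.        ]]
[[385.54981292 248.83599977]] [[153.07634805 247.54428303]]
386 249
153 248
```

View pics/tips.png

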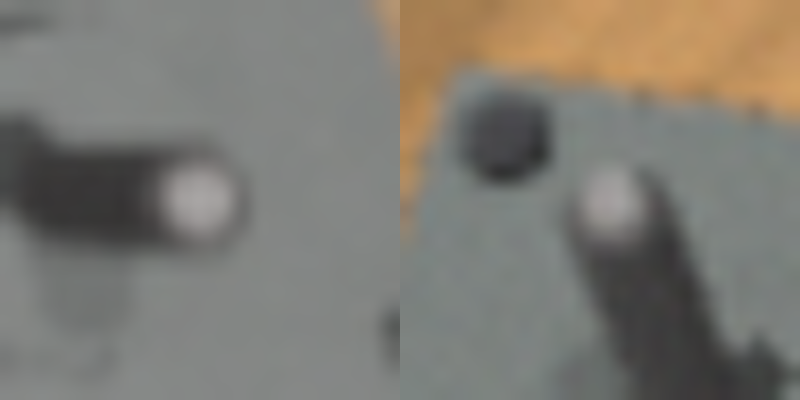

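Emit:
carry_out(rotation=[[0, 0, 0], [0, 0, 0], [0, 0, 0], [0, 0, 0], [0, 0, 0], [0, 0, 0], [0, 0, 0], [0, 0, 0], [0, 0, 0], [0, 0, 0]], travel=[[-1, 0, 0], [-3, 0, 0], [-6, 0, 0], [-9, 0, 0], [-12, 0, 0], [-15, 0, 0], [-18, 0, 0], [-21, 0, 0], [-24, 0, 0], [-27, 0, 0]], grip=[200, 200, 200, 200, 200, 200, 200, 200, 200, 200])

```text
time_s: 4.97
eef_pos: [0.4479, 0.0305, 0.1335]
eef_rot: [-2.221, -2.221, 0.002]
contact_force: [0.7, 0.1, -4.3]
grip_width: 0.0391
```

Emit:
carry_out(rotation=[[0, 0, 0], [0, 0, 0], [0, 0, 0], [0, 0, 0], [0, 0, 0], [0, 0, 0], [0, 0, 0], [0, 0, 0], [0, 0, 0], [0, 0, 0]], travel=[[-3, 0, 0], [-6, 0, 0], [-9, 0, 0], [-12, 0, 0], [-15, 0, 0], [-18, 0, 0], [-21, 0, 0], [-24, 0, 0], [-27, 0, 0], [-30, 0, 0]], grip=[200, 200, 200, 200, 200, 200, 200, 200, 200, 200])

```text
time_s: 5.8
eef_pos: [0.4477, -0.2693, 0.1333]
eef_rot: [-2.221, -2.22, 0.0]
contact_force: [0.6, 0.3, -4.9]
grip_width: 0.039
```

Emit:
carry_out(rotation=[[0, 0, 0], [0, 0, 0], [0, 0, 0], [0, 0, 0], [0, 0, 0], [0, 0, 0]], travel=[[-2, -0.4, 0], [-3.4, -0.9, 0], [-3.4, -0.9, 0], [-3.4, -0.9, 0], [-3.4, -0.9, 0], [-3.4, -0.9, 0]], grip=[200, 200, 200, 200, 200, 200])

```text
time_s: 6.3
eef_pos: [0.4397, -0.3008, 0.1339]
eef_rot: [-2.22, -2.222, 0.0]
contact_force: [-1.0, 0.0, -3.4]
grip_width: 0.0392
```

```bash
python3 -c "
from plan import *
rel([.4393,-.3026,.13],0)
for n in('top','scene'):
    im=arm.capture(n); x,y=proj(n,arm.get_obs()['eef_pos'])[0].astype(int); print(x,y)
    crop(im,x,y,50,6,f'pics/p2{n}.png')"
```

```text
tcp [ 0.4397 -0.3008  0.1339] toolx [-0.001  1.     0.001] tooly [ 1.     0.001 -0.001] z [-6.e-04  5.e-04 -1.e+00] q [-0.72  0.46  1.87  0.    0.81 -0.72] t 6.3 F [-1.   0.  -3.4] w 0.0392
travel cm [-0.18 -0.04  0.39]
rot [-0.001 -0.001  0.001] deg 0.1
rot [ 1.000e-03 -1.000e-03 -3.141e+00] deg 180.0
389 248
150 238
```

View pics/p2scene.png

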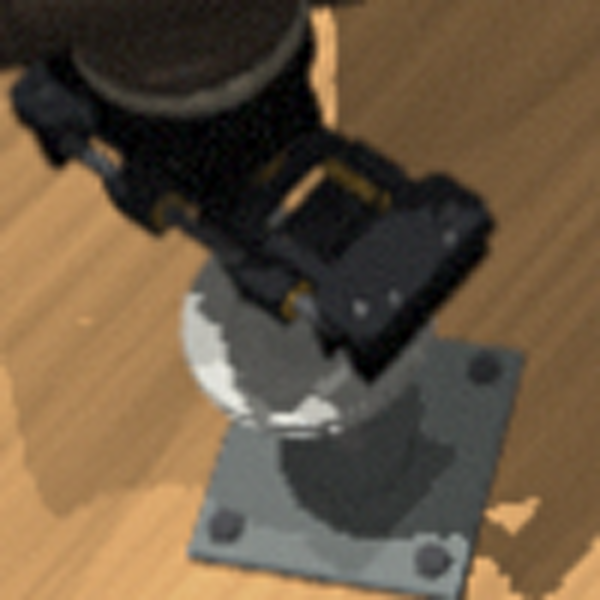

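View pics/p2top.png

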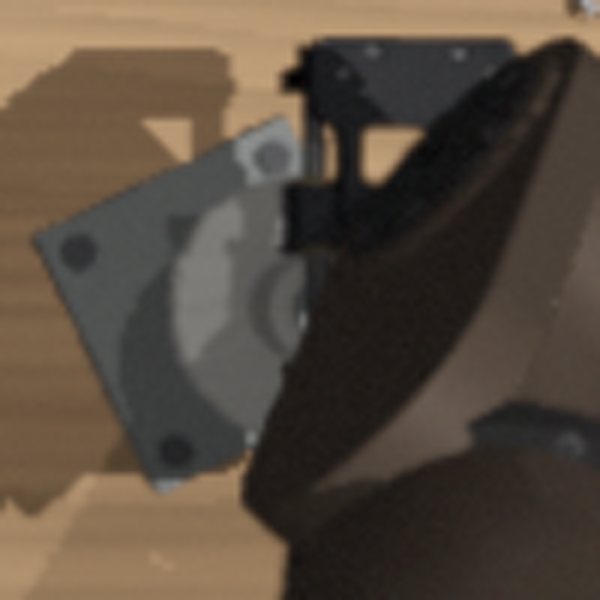

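Emit:
carry_out(rotation=[[0, 0, 0], [0, 0, 0], [0, 0, 0], [0, 0, 0], [0, 0, 0], [0, 0, 0]], travel=[[-0.2, 0, 0.5], [-0.2, 0, 1.5], [-0.2, 0, 2.2], [-0.2, 0, 2.7], [-0.2, 0, 3], [-0.2, 0, 3.2]], grip=[200, 200, 200, 200, 200, 200])

```text
time_s: 6.9
eef_pos: [0.4397, -0.3035, 0.1014]
eef_rot: [-2.221, -2.221, 0.0]
contact_force: [0.2, -0.5, -3.7]
grip_width: 0.0394
```

Emit:
carry_out(rotation=[[0, 0, 0], [0, 0, 0], [0, 0, 0], [0, 0, 0]], travel=[[0, 0, 0.4], [0, 0, 0.8], [0, 0, 1.2], [0, 0, 1.2]], grip=[200, 200, 200, 200])

```text
time_s: 7.23
eef_pos: [0.4396, -0.3035, 0.0894]
eef_rot: [-2.221, -2.221, 0.0]
contact_force: [-1.0, 0.3, -3.9]
grip_width: 0.0389
```

Emit:
carry_out(rotation=[[0, 0, 0], [0, 0, 0], [0, 0, 0], [0, 0, 0], [0, 0, 0], [0, 0, 0], [0, 0, 0], [0, 0, 0]], travel=[[0.05, 0, 1], [0.05, 0, 2], [0.05, 0, 3], [0.05, 0, 4], [0.05, 0, 4.5], [0.05, 0, 4.8], [0.05, 0, 4.9], [0.05, 0, 4.9]], grip=[200, 200, 200, 200, 200, 200, 200, 200])

```text
time_s: 7.9
eef_pos: [0.4398, -0.3032, 0.041]
eef_rot: [-2.221, -2.221, 0.0]
contact_force: [-0.0, -0.5, -2.8]
grip_width: 0.0392
```

Emit:
carry_out(rotation=[[0, 0, 0], [0, 0, 0], [0, 0, 0], [0, 0, 0]], travel=[[0, 0, 0.05], [0, 0, 0.1], [0, 0, 0.12], [0, 0, 0.12]], grip=[200, 200, 200, 200])

```text
time_s: 8.23
eef_pos: [0.4399, -0.3032, 0.0402]
eef_rot: [2.221, 2.221, -0.0]
contact_force: [-0.7, -0.0, -2.7]
grip_width: 0.0393
```

Emit:
carry_out(rotation=[[0, 0, 0], [0, 0, 0], [0, 0, 0], [0, 0, 0]], travel=[[0, 0, 0.05], [0, 0, 0.1], [0, 0, 0.12], [0, 0, 0.12]], grip=[200, 200, 200, 200])

```text
time_s: 8.57
eef_pos: [0.4398, -0.3031, 0.0387]
eef_rot: [-2.221, -2.221, 0.0]
contact_force: [-0.7, 0.5, -3.3]
grip_width: 0.0393
```

Emit:
carry_out(rotation=[[0, 0, 0], [0, 0, 0], [0, 0, 0], [0, 0, 0]], travel=[[0, 0, 0.05], [0, 0, 0.1], [0, 0, 0.1], [0, 0, 0.1]], grip=[200, 200, 200, 200])

```text
time_s: 8.9
eef_pos: [0.4399, -0.3032, 0.0385]
eef_rot: [2.221, 2.221, -0.0]
contact_force: [-2.8, 2.1, 8.4]
grip_width: 0.0392
```

Emit:
carry_out(rotation=[[0, 0, 0], [0, 0, 0], [0, 0, 0], [0, 0, 0]], travel=[[0, 0, 0], [0, 0, 0], [0, 0, 0], [0, 0, 0]], grip=[170, 130, 94, 94])

```text
time_s: 9.23
eef_pos: [0.44, -0.3033, 0.0379]
eef_rot: [2.221, 2.221, -0.0]
contact_force: [0.5, -1.1, -0.3]
grip_width: 0.0538
```

Emit:
carry_out(rotation=[[0, 0, 0], [0, 0, 0], [0, 0, 0], [0, 0, 0], [0, 0, 0], [0, 0, 0], [0, 0, 0], [0, 0, 0], [0, 0, 0], [0, 0, 0]], travel=[[0, 0, -1.5], [0, 0, -4], [0, 0, -7], [2, 0, -10], [6, 0, -10], [10, 0, -10], [14, 0, -10], [18, 0, -10], [22, 0, -10], [26, 0, -10]], grip=[94, 94, 94, 94, 94, 94, 94, 94, 94, 94])

```text
time_s: 10.07
eef_pos: [0.4395, -0.0415, 0.1379]
eef_rot: [2.222, 2.22, 0.0]
contact_force: [1.6, 0.4, -1.0]
grip_width: 0.0604
```

```bash
python3 -c "
from plan import *
from det import *
rel([.436,.0078,.06],0)
im={n:arm.capture(n) for n in('top','scene')}
for n in im: cv2.imwrite(f'pics/p3{n}.png',im[n][:,:,::-1])
for n,s in(('top',(376,247)),('scene',(156,255))):
    crop(im[n],*s,50,6,f'pics/p3{n}c.png')
"
```

```text
tcp [ 0.4395 -0.0415  0.1379] toolx [ 0.001  1.    -0.   ] tooly [ 1.    -0.001  0.001] z [ 6.e-04 -2.e-04 -1.e+00] q [-0.24  0.35  2.08 -0.    0.71 -0.24] t 10.07 F [ 1.6  0.4 -1. ] w 0.0604
travel cm [ 4.93 -0.36  7.79]
rot [ 0.001  0.    -0.001] deg 0.0
rot [ 0.000e+00 -1.000e-03  3.141e+00] deg 180.0
```

View pics/p3topc.png

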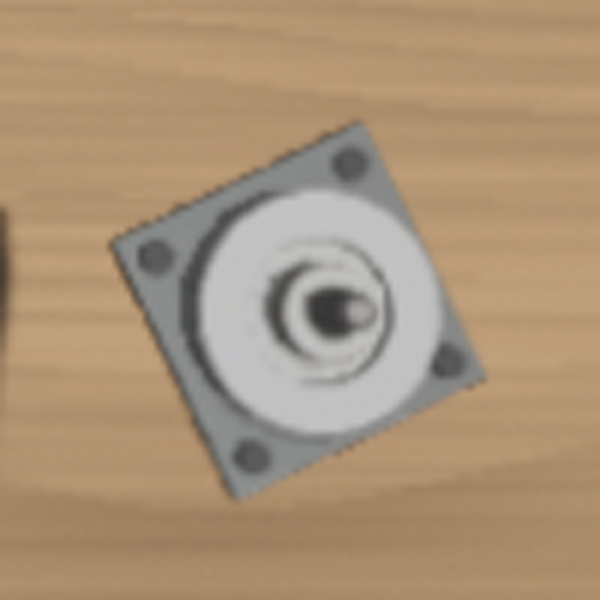

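View pics/p3scene.png

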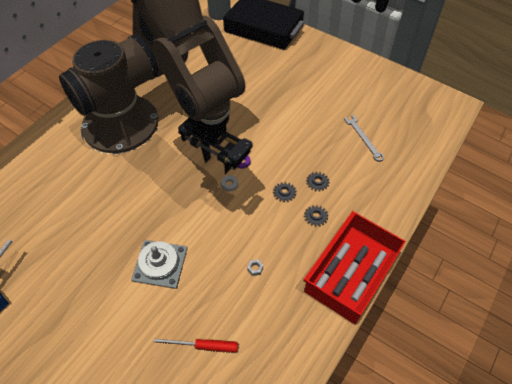

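Emit:
carry_out(rotation=[[0, 0, 0], [0, 0, 0], [0, 0, 0], [0, 0, 0], [0, 0, 0], [0, 0, 0]], travel=[[2.5, -0.3, 0], [4.8, -0.3, 2], [4.8, -0.3, 5], [4.8, -0.3, 8], [4.8, -0.3, 8], [4.8, -0.3, 8]], grip=[74, 74, 74, 74, 74, 74])

```text
time_s: 10.67
eef_pos: [0.4364, 0.0045, 0.0573]
eef_rot: [-2.22, -2.219, 0.003]
contact_force: [0.8, 0.2, 0.5]
grip_width: 0.0676
```

```bash
python3 -c "
from plan import *
rel([.436,.0078,.003],0)"
```

```text
tcp [0.4364 0.0045 0.0573] toolx [0. 1. 0.] tooly [ 1.    -0.    -0.003] z [-3.e-03  3.e-04 -1.e+00] q [-0.14  0.5   2.16 -0.    0.49 -0.14] t 10.67 F [0.8 0.2 0.5] w 0.0676
travel cm [ 0.32 -0.03  5.43]
rot [-0.003 -0.    -0.   ] deg 0.2
rot [-1.000e-03  5.000e-03  3.141e+00] deg 180.0
```

Emit:
carry_out(rotation=[[0, 0, 0], [0, 0, 0], [0, 0, 0], [0, 0, 0], [0, 0, 0], [0, 0, 0]], travel=[[0.3, 0, 1.5], [0.3, 0, 3], [0.3, 0, 4.2], [0.3, 0, 5], [0.3, 0, 5.3], [0.3, 0, 5.3]], grip=[74, 74, 74, 74, 74, 74])

```text
time_s: 11.17
eef_pos: [0.4372, 0.0075, 0.0052]
eef_rot: [2.222, 2.221, 0.0]
contact_force: [-0.8, 0.4, 0.2]
grip_width: 0.0678
```

Emit:
carry_out(rotation=[[0, 0, 0], [0, 0, 0], [0, 0, 0], [0, 0, 0], [0, 0, 0], [0, 0, 0]], travel=[[0, 0, 0], [0, 0, 0], [0, 0, 0], [0, 0, 0], [0, 0, 0], [0, 0, 0]], grip=[100, 140, 170, 170, 170, 170], force=30)

```text
time_s: 11.67
eef_pos: [0.4371, 0.0078, 0.0053]
eef_rot: [2.221, 2.221, 0.001]
contact_force: [-0.8, -0.1, 6.7]
grip_width: 0.0492
```

Emit:
carry_out(rotation=[[0, 0, 0], [0, 0, 0], [0, 0, 0], [0, 0, 0], [0, 0, 0], [0, 0, 0], [0, 0, 0], [0, 0, 0]], travel=[[0, 0, -1], [0, 0, -3], [0, 0, -6], [0, 0, -9], [0, 0, -12], [0, 0, -12], [0, 0, -12], [0, 0, -12]], grip=[170, 170, 170, 170, 170, 170, 170, 170])

```text
time_s: 12.33
eef_pos: [0.4365, 0.0079, 0.1244]
eef_rot: [-2.221, -2.221, 0.0]
contact_force: [-1.0, 0.4, -0.6]
grip_width: 0.0491
```

```bash
python3 -c "
from plan import *
rel([.4393,-.303,.13],0)
for n in('top','scene'):
    im=arm.capture(n); cv2.imwrite(f'pics/p4{n}f.png',im[:,:,::-1]); x,y=proj(n,arm.get_obs()['eef_pos'])[0].astype(int); print(x,y)
    crop(im,x,y,40,7,f'pics/p4{n}.png')"
```

```text
tcp [0.4365 0.0079 0.1244] toolx [-0.  1. -0.] tooly [ 1.  0. -0.] z [-2.e-04 -1.e-04 -1.e+00] q [-0.13  0.37  2.1  -0.    0.67 -0.13] t 12.33 F [-1.   0.4 -0.6] w 0.0491
travel cm [-31.09   0.28  -0.56]
rot [-0.  0.  0.] deg 0.0
rot [-0.    -0.    -3.142] deg 180.0
251 249
227 157
```

View pics/p4scene.png

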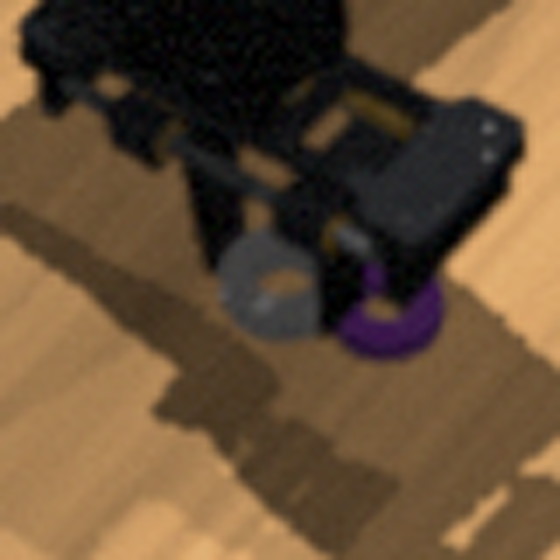

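View pics/p4top.png

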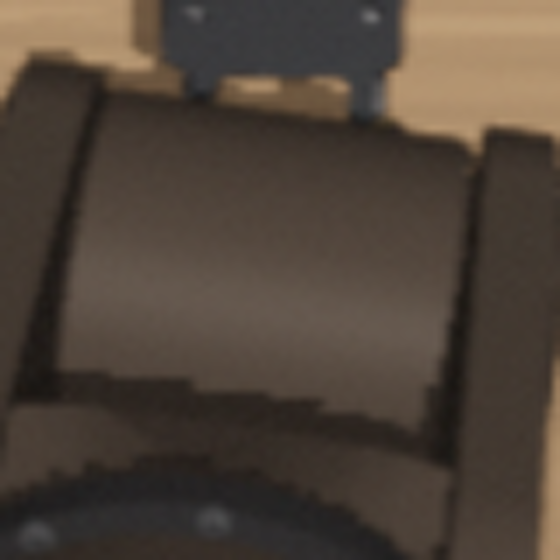

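Emit:
carry_out(rotation=[[0, 0, 0], [0, 0, 0], [0, 0, 0], [0, 0, 0], [0, 0, 0], [0, 0, 0], [0, 0, 0], [0, 0, 0], [0, 0, 0], [0, 0, 0]], travel=[[-1, 0, 0], [-3, 0, 0], [-6, 0, 0], [-9, 0, 0], [-12, 0, 0], [-15, 0, 0], [-18, 0, 0], [-21, 0, 0], [-24, 0, 0], [-27, 0.3, 0]], grip=[170, 170, 170, 170, 170, 170, 170, 170, 170, 170])

```text
time_s: 13.27
eef_pos: [0.4387, -0.2641, 0.1238]
eef_rot: [-2.22, -2.22, 0.001]
contact_force: [0.5, 0.9, -0.7]
grip_width: 0.0493
```

Emit:
carry_out(rotation=[[0, 0, 0], [0, 0, 0], [0, 0, 0], [0, 0, 0], [0, 0, 0]], travel=[[-2.5, 0, 0], [-4.1, 0, 0], [-4.1, 0, 0], [-4.1, 0, 0], [-4.1, 0, 0]], grip=[170, 170, 170, 170, 170])

```text
time_s: 13.68
eef_pos: [0.4394, -0.3021, 0.1243]
eef_rot: [-2.22, -2.221, 0.0]
contact_force: [-0.1, -0.4, -1.0]
grip_width: 0.0491
```

```bash
python3 -c "
from plan import *
rel([.4393,-.303,.12],0)
for n in('top','scene'):
    im=arm.capture(n); x,y=proj(n,arm.get_obs()['eef_pos'])[0].astype(int); print(x,y)
    crop(im,x,y,40,7,f'pics/p5{n}.png')
a=np.hstack([cv2.imread(f'pics/p5{n}.png') for n in('top','scene')]);cv2.imwrite('pics/p5.png',cv2.resize(a,(800,400)))"
```

```text
tcp [ 0.4394 -0.3021  0.1243] toolx [-0.     1.     0.001] tooly [ 1.     0.    -0.001] z [-0.0011  0.001  -1.    ] q [-0.73  0.48  1.88  0.    0.79 -0.73] t 13.68 F [-0.1 -0.4 -1. ] w 0.0491
travel cm [-0.09 -0.01  0.43]
rot [-0.001 -0.001  0.   ] deg 0.1
rot [ 2.000e-03 -2.000e-03 -3.141e+00] deg 180.0
389 248
151 241
```

View pics/p5.png

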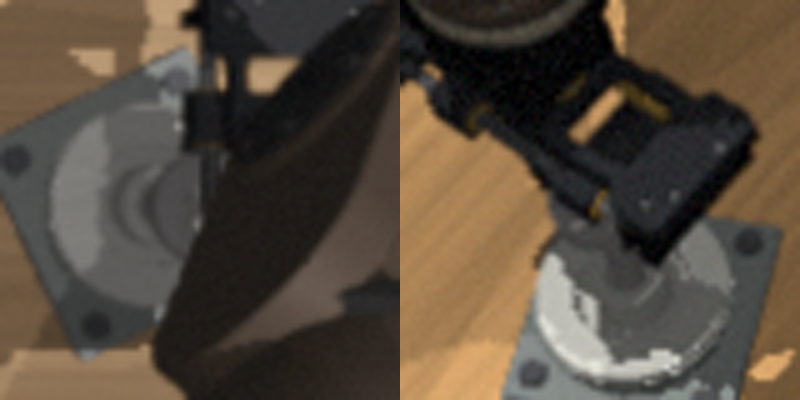

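Emit:
carry_out(rotation=[[0, 0, 0], [0, 0, 0], [0, 0, 0], [0, 0, 0], [0, 0, 0], [0, 0, 0], [0, 0, 0]], travel=[[-0.1, 0, 1], [-0.1, 0, 2], [-0.1, 0, 2.5], [-0.1, 0, 2.9], [-0.1, 0, 3.3], [-0.1, 0, 3.6], [-0.1, 0, 3.9]], grip=[170, 170, 170, 170, 170, 170, 170])

```text
time_s: 14.37
eef_pos: [0.4398, -0.3041, 0.0854]
eef_rot: [-2.221, -2.221, 0.0]
contact_force: [-0.2, 0.1, -1.4]
grip_width: 0.049
```

Emit:
carry_out(rotation=[[0, 0, 0], [0, 0, 0], [0, 0, 0], [0, 0, 0], [0, 0, 0], [0, 0, 0]], travel=[[0, 0, 0.7], [0, 0, 1.4], [0, 0, 2], [0, 0, 2.2], [0, 0, 2.3], [0, 0, 2.3]], grip=[170, 170, 170, 170, 170, 170])

```text
time_s: 14.87
eef_pos: [0.4398, -0.3042, 0.0625]
eef_rot: [-2.221, -2.221, 0.0]
contact_force: [-0.3, -0.2, -0.2]
grip_width: 0.049
```

Emit:
carry_out(rotation=[[0, 0, 0], [0, 0, 0], [0, 0, 0], [0, 0, 0]], travel=[[0.1, 0, 0.1], [0.1, 0, 0.2], [0.1, 0, 0.3], [0.1, 0, 0.3]], grip=[170, 170, 170, 170])

```text
time_s: 15.2
eef_pos: [0.4398, -0.3031, 0.0597]
eef_rot: [2.221, 2.221, -0.0]
contact_force: [0.1, 0.5, -0.6]
grip_width: 0.0491
```

Emit:
carry_out(rotation=[[0, 0, 0], [0, 0, 0], [0, 0, 0]], travel=[[0, 0, 0.1], [0, 0, 0.1], [0, 0, 0.1]], grip=[170, 170, 170])

```text
time_s: 15.45
eef_pos: [0.4399, -0.3032, 0.0593]
eef_rot: [2.221, 2.221, -0.0]
contact_force: [-0.6, 1.3, 4.8]
grip_width: 0.0493
```

Seated with contact at the expected height (0.0593). Release and go on to the sprocket.

Emit:
carry_out(rotation=[[0, 0, 0], [0, 0, 0], [0, 0, 0], [0, 0, 0]], travel=[[0, 0, 0], [0, 0, 0], [0, 0, 0], [0, 0, 0]], grip=[140, 110, 74, 74])

```text
time_s: 15.78
eef_pos: [0.4399, -0.3032, 0.0588]
eef_rot: [2.221, 2.221, -0.0]
contact_force: [0.8, 0.0, -1.0]
grip_width: 0.0623
```

Emit:
carry_out(rotation=[[0, 0, 0], [0, 0, 0], [0, 0, 0], [0, 0, 0], [0, 0, 0], [0, 0, 0], [0, 0, 0], [0, 0, 0], [0, 0, 0], [0, 0, 0]], travel=[[0, 0, -1.5], [0, 0, -4], [0, 0, -7], [2, 1, -8], [5.5, 3, -8], [9, 5, -8], [12.5, 7, -8], [16, 9, -8], [19.5, 11, -8], [23, 13, -8]], grip=[94, 94, 94, 94, 94, 94, 94, 94, 94, 94])

```text
time_s: 16.62
eef_pos: [0.5705, -0.0712, 0.1388]
eef_rot: [2.221, 2.221, -0.0]
contact_force: [0.4, -0.9, 0.4]
grip_width: 0.0601
```

```bash
python3 -c "
from plan import *
rel([.642,.1625,.06],0)
im={n:arm.capture(n) for n in('top','scene')}
for n in im: cv2.imwrite(f'pics/p6{n}.png',im[n][:,:,::-1])
for n,s in(('top',(376,247)),('scene',(156,255))):
    crop(im[n],*s,40,7,f'pics/p6{n}c.png')
a=np.hstack([cv2.imread(f'pics/p6{n}c.png') for n in('top','scene')]);cv2.imwrite('pics/p6.png',cv2.resize(a,(800,400)))
"
```

```text
tcp [ 0.5705 -0.0712  0.1388] toolx [ 0.  1. -0.] tooly [ 1. -0.  0.] z [ 1.e-04 -1.e-04 -1.e+00] q [-0.24  0.51  1.77 -0.    0.87 -0.24] t 16.62 F [ 0.4 -0.9  0.4] w 0.0601
travel cm [23.37  7.15  7.87]
rot [ 0.  0. -0.] deg 0.0
rot [ 0.    -0.     3.141] deg 180.0
```

View pics/p6.png

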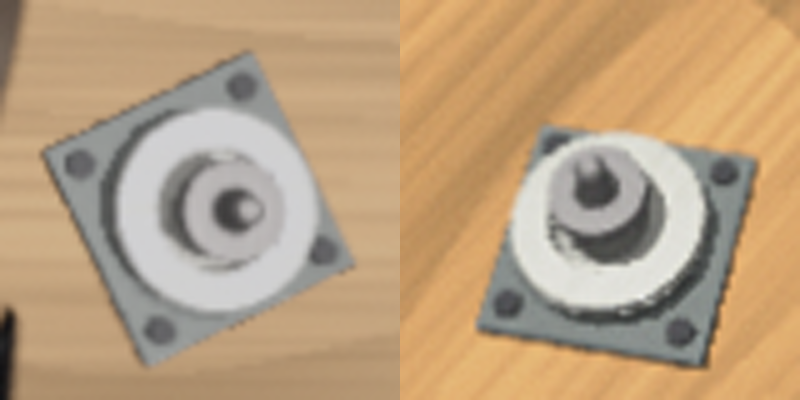

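Emit:
carry_out(rotation=[[0, 0, 0], [0, 0, 0], [0, 0, 0], [0, 0, 0], [0, 0, 0], [0, 0, 0], [0, 0, 0], [0, 0, 0], [0, 0, 0], [0, 0, 0]], travel=[[3.5, 1.1, 0], [7, 2.2, 0], [10.5, 3.3, 0], [14, 4.4, 0], [17.5, 5.5, 1], [21, 6.6, 3], [23.3, 7.2, 6], [23.3, 7.2, 8], [23.3, 7.2, 8], [23.3, 7.2, 8]], grip=[94, 94, 94, 94, 94, 94, 94, 94, 94, 94])

```text
time_s: 17.55
eef_pos: [0.6413, 0.1593, 0.058]
eef_rot: [-2.221, -2.221, 0.003]
contact_force: [-0.3, -0.5, 0.1]
grip_width: 0.0598
```

```bash
python3 -c "
from plan import *
rel([.642,.1625,.0085],0)
n='scene';im=arm.capture(n); crop(im,317,175,40,10,'pics/p7.png')"
```

```text
tcp [0.6413 0.1593 0.058 ] toolx [-0.     1.    -0.001] tooly [ 1.     0.    -0.002] z [-2.3e-03 -6.0e-04 -1.0e+00] q [ 0.14  0.72  1.6  -0.    0.83  0.14] t 17.55 F [-0.3 -0.5  0.1] w 0.0598
travel cm [0.32 0.08 4.95]
rot [-0.002  0.001  0.   ] deg 0.1
rot [-1.000e-03 -4.000e-03 -3.142e+00] deg 180.0
```

View pics/p7.png

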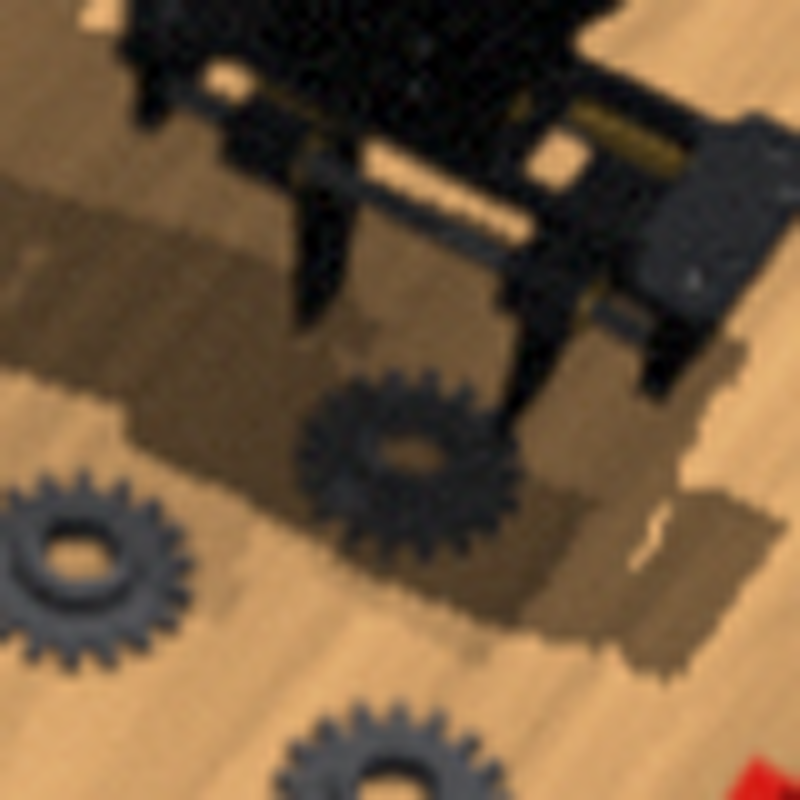

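Emit:
carry_out(rotation=[[0, 0, 0], [0, 0, 0], [0, 0, 0], [0, 0, 0], [0, 0, 0], [0, 0, 0]], travel=[[0.3, 0, 1.5], [0.3, 0, 3], [0.3, 0, 4.2], [0.3, 0, 4.7], [0.3, 0, 4.8], [0.3, 0, 4.8]], grip=[94, 94, 94, 94, 94, 94])

```text
time_s: 18.1
eef_pos: [0.6422, 0.1624, 0.0113]
eef_rot: [2.222, 2.221, 0.001]
contact_force: [0.0, 0.4, 0.6]
grip_width: 0.0602
```

Emit:
carry_out(rotation=[[0, 0, 0], [0, 0, 0]], travel=[[0, 0, 0], [0, 0, 0]], grip=[94, 94])

```text
time_s: 18.27
eef_pos: [0.6423, 0.1628, 0.0116]
eef_rot: [2.221, 2.221, 0.002]
contact_force: [1.0, 0.3, 0.2]
grip_width: 0.0598
```

Lower 3 mm more, then close.

Emit:
carry_out(rotation=[[0, 0, 0], [0, 0, 0], [0, 0, 0], [0, 0, 0], [0, 0, 0], [0, 0, 0], [0, 0, 0], [0, 0, 0]], travel=[[0, 0, 0.3], [0, 0, 0.3], [0, 0, 0.3], [0, 0, 0.3], [0, 0, 0.3], [0, 0, 0.3], [0, 0, 0.3], [0, 0, 0.3]], grip=[94, 94, 120, 170, 200, 200, 200, 200], force=30)

```text
time_s: 18.93
eef_pos: [0.6419, 0.1629, 0.0078]
eef_rot: [2.221, 2.221, 0.0]
contact_force: [0.1, -0.0, 1.0]
grip_width: 0.0343
```

Emit:
carry_out(rotation=[[0, 0, 0], [0, 0, 0], [0, 0, 0], [0, 0, 0], [0, 0, 0], [0, 0, 0], [0, 0, 0], [0, 0, 0]], travel=[[0, 0, -1], [0, 0, -3], [0, 0, -6], [0, 0, -9], [0, 0, -12.5], [0, 0, -12.5], [0, 0, -12.5], [0, 0, -12.5]], grip=[200, 200, 200, 200, 200, 200, 200, 200])

```text
time_s: 19.6
eef_pos: [0.6413, 0.1628, 0.1325]
eef_rot: [-2.221, -2.221, 0.001]
contact_force: [0.1, 0.1, -3.1]
grip_width: 0.034
```

```bash
python3 -c "
from plan import *
rel([.4393,-.303,.13],0)
for n in('top','scene'):
    im=arm.capture(n); x,y=proj(n,arm.get_obs()['eef_pos'])[0].astype(int); print(x,y)
    crop(im,x,y,40,7,f'pics/p8{n}.png')
a=np.hstack([cv2.imread(f'pics/p8{n}.png') for n in('top','scene')]);cv2.imwrite('pics/p8.png',cv2.resize(a,(800,400)))"
```

```text
tcp [0.6413 0.1628 0.1325] toolx [-0.  1. -0.] tooly [ 1.     0.    -0.001] z [-6.e-04 -2.e-04 -1.e+00] q [ 0.15  0.63  1.55 -0.    0.97  0.15] t 19.6 F [ 0.1  0.1 -3.1] w 0.034
travel cm [-46.58 -20.2    0.27]
rot [-0.001  0.     0.   ] deg 0.0
rot [-0.000e+00 -1.000e-03 -3.142e+00] deg 180.0
184 157
322 152
```

View pics/p8.png

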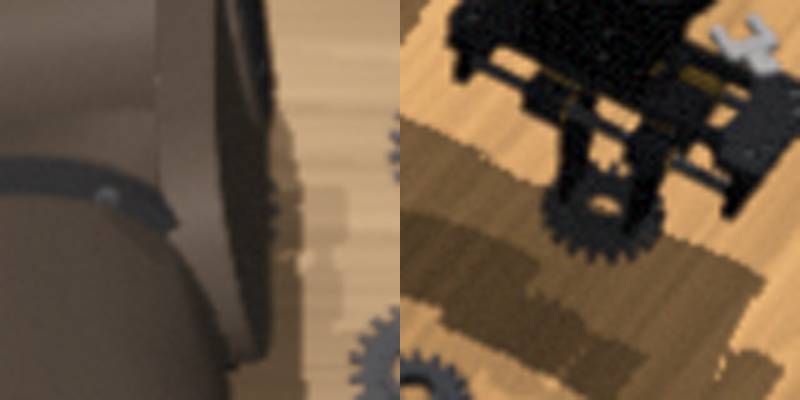

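Emit:
carry_out(rotation=[[0, 0, 0], [0, 0, 0], [0, 0, 0], [0, 0, 0], [0, 0, 0], [0, 0, 0], [0, 0, 0], [0, 0, 0], [0, 0, 0], [0, 0, 0]], travel=[[-1, -0.4, 0], [-3, -1.3, 0], [-6, -2.6, 0], [-9, -3.9, 0], [-12, -5.2, 0], [-15, -6.5, 0], [-18, -7.8, 0], [-21, -9.1, 0], [-24, -10.4, 0], [-27, -11.7, 0]], grip=[200, 200, 200, 200, 200, 200, 200, 200, 200, 200])

```text
time_s: 20.53
eef_pos: [0.5232, -0.1087, 0.1321]
eef_rot: [-2.221, -2.221, 0.001]
contact_force: [2.0, -1.2, -2.7]
grip_width: 0.0342
```

Emit:
carry_out(rotation=[[0, 0, 0], [0, 0, 0], [0, 0, 0], [0, 0, 0], [0, 0, 0], [0, 0, 0], [0, 0, 0], [0, 0, 0], [0, 0, 0], [0, 0, 0]], travel=[[-3, -1.3, 0], [-6, -2.6, 0], [-9, -3.9, 0], [-12, -5.2, 0], [-15, -6.5, 0], [-18, -7.8, 0], [-19.6, -8.5, 0], [-19.6, -8.5, 0], [-19.6, -8.5, 0], [-19.6, -8.5, 0]], grip=[200, 200, 200, 200, 200, 200, 200, 200, 200, 200])

```text
time_s: 21.37
eef_pos: [0.4394, -0.3026, 0.1323]
eef_rot: [-2.221, -2.22, -0.0]
contact_force: [0.2, 0.3, -0.7]
grip_width: 0.0343
```

```bash
python3 -c "
from plan import *
rel([.4393,-.303,.12],0)
for n in('top','scene'):
    im=arm.capture(n); x,y=proj(n,arm.get_obs()['eef_pos'])[0].astype(int); print(x,y)
    crop(im,x,y,40,7,f'pics/p9{n}.png')
a=np.hstack([cv2.imread(f'pics/p9{n}.png') for n in('top','scene')]);cv2.imwrite('pics/p9.png',cv2.resize(a,(800,400)))"
```

```text
tcp [ 0.4394 -0.3026  0.1323] toolx [0.    1.    0.001] tooly [ 1.    -0.    -0.001] z [-8.e-04  9.e-04 -1.e+00] q [-0.73  0.47  1.87  0.    0.8  -0.73] t 21.37 F [ 0.2  0.3 -0.7] w 0.0343
travel cm [-0.04 -0.01  1.23]
rot [-0.001 -0.001 -0.   ] deg 0.1
rot [-1.000e-03  1.000e-03  3.141e+00] deg 180.0
390 248
150 239
```

View pics/p9.png

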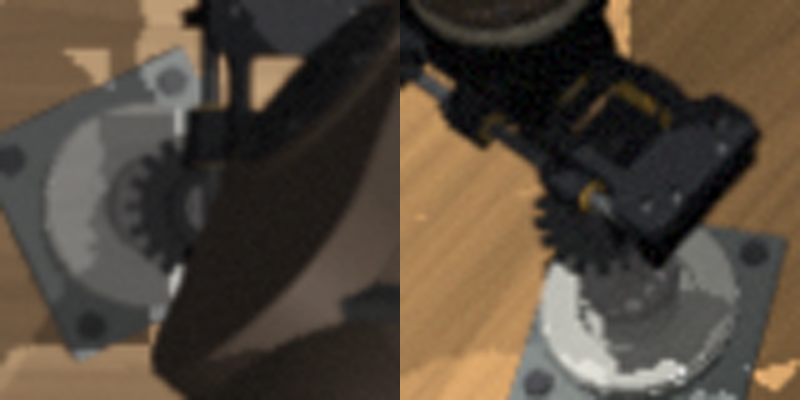

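Emit:
carry_out(rotation=[[0, 0, 0], [0, 0, 0], [0, 0, 0], [0, 0, 0], [0, 0, 0], [0, 0, 0], [0, 0, 0], [0, 0, 0]], travel=[[0, 0, 1], [0, 0, 2], [0, 0, 2.7], [0, 0, 3], [0, 0, 3.3], [0, 0, 3.6], [0, 0, 3.9], [0, 0, 3.9]], grip=[200, 200, 200, 200, 200, 200, 200, 200])

```text
time_s: 22.13
eef_pos: [0.4397, -0.3031, 0.0933]
eef_rot: [-2.221, -2.221, 0.0]
contact_force: [0.5, -0.5, -3.0]
grip_width: 0.0342
```

Emit:
carry_out(rotation=[[0, 0, 0], [0, 0, 0], [0, 0, 0], [0, 0, 0], [0, 0, 0]], travel=[[0, 0, 0.5], [0, 0, 0.9], [0, 0, 1.3], [0, 0, 1.5], [0, 0, 1.5]], grip=[200, 200, 200, 200, 200])

```text
time_s: 22.55
eef_pos: [0.4396, -0.303, 0.0782]
eef_rot: [-2.221, -2.221, 0.0]
contact_force: [0.4, 0.0, -1.9]
grip_width: 0.0341
```

Emit:
carry_out(rotation=[[0, 0, 0], [0, 0, 0], [0, 0, 0], [0, 0, 0]], travel=[[0, 0, 0.1], [0, 0, 0.2], [0, 0, 0.22], [0, 0, 0.22]], grip=[200, 200, 200, 200])

```text
time_s: 22.88
eef_pos: [0.4398, -0.3032, 0.0766]
eef_rot: [2.221, 2.221, -0.0]
contact_force: [0.6, 0.1, -2.1]
grip_width: 0.0342
```

Emit:
carry_out(rotation=[[0, 0, 0], [0, 0, 0], [0, 0, 0]], travel=[[0, 0, 0.08], [0, 0, 0.08], [0, 0, 0.08]], grip=[200, 200, 200])

```text
time_s: 23.13
eef_pos: [0.4398, -0.3032, 0.0758]
eef_rot: [2.221, 2.221, -0.0]
contact_force: [0.0, -0.3, -2.3]
grip_width: 0.0337
```

Emit:
carry_out(rotation=[[0, 0, 0], [0, 0, 0], [0, 0, 0]], travel=[[0, 0, 0.08], [0, 0, 0.08], [0, 0, 0.08]], grip=[200, 200, 200])

```text
time_s: 23.38
eef_pos: [0.4399, -0.3032, 0.0757]
eef_rot: [2.221, 2.221, -0.0]
contact_force: [-1.4, 2.3, 7.6]
grip_width: 0.0341
```

Emit:
carry_out(rotation=[[0, 0, 0], [0, 0, 0], [0, 0, 0], [0, 0, 0]], travel=[[0, 0, 0], [0, 0, 0], [0, 0, 0], [0, 0, 0]], grip=[170, 130, 94, 94])

```text
time_s: 23.72
eef_pos: [0.4399, -0.3032, 0.075]
eef_rot: [2.221, 2.221, -0.0]
contact_force: [0.3, -0.3, -1.2]
grip_width: 0.049
```

Emit:
carry_out(rotation=[[0, 0, 0], [0, 0, 0], [0, 0, 0], [0, 0, -0.05], [0, 0, -0.1], [0, 0, -0.15], [0, 0, -0.2], [0, 0, -0.25], [0, 0, -0.25], [0, 0, -0.25]], travel=[[0, 0, -1.5], [0, 0, -4], [0, 0, -7], [2, 3, -7], [4, 6, -7], [6, 9, -7], [8, 12, -7], [9, 15, -7], [9, 16, -7], [9, 16, -7]], grip=[94, 94, 94, 94, 94, 94, 94, 94, 94, 94])

```text
time_s: 24.55
eef_pos: [0.6015, -0.2124, 0.1444]
eef_rot: [1.925, 2.482, 0.0]
contact_force: [-0.8, -0.5, -1.0]
grip_width: 0.0598
```

```bash
python3 -c "
from plan import *
from det import *
rel([.651,-.1705,.06],14.5)
im={n:arm.capture(n) for n in('top','scene')}
for n in im: cv2.imwrite(f'pics/pa{n}.png',im[n][:,:,::-1])
for n,s in(('top',(376,247)),('scene',(156,255))):
    crop(im[n],*s,40,7,f'pics/pa{n}c.png')
a=np.hstack([cv2.imread(f'pics/pa{n}c.png') for n in('top','scene')]);cv2.imwrite('pics/pa.png',cv2.resize(a,(800,400)))
"
```

```text
tcp [ 0.6015 -0.2124  0.1444] toolx [-0.249  0.969 -0.   ] tooly [0.969 0.249 0.   ] z [ 4.e-04 -2.e-04 -1.e+00] q [-0.44  0.58  1.6  -0.    0.96 -0.69] t 24.55 F [-0.8 -0.5 -1. ] w 0.0598
travel cm [2.83 5.83 8.44]
rot [ 0.     0.    -0.002] deg 0.1
rot [ 1.00e-03 -1.00e-03  3.14e+00] deg 179.9
```

View pics/pa.png

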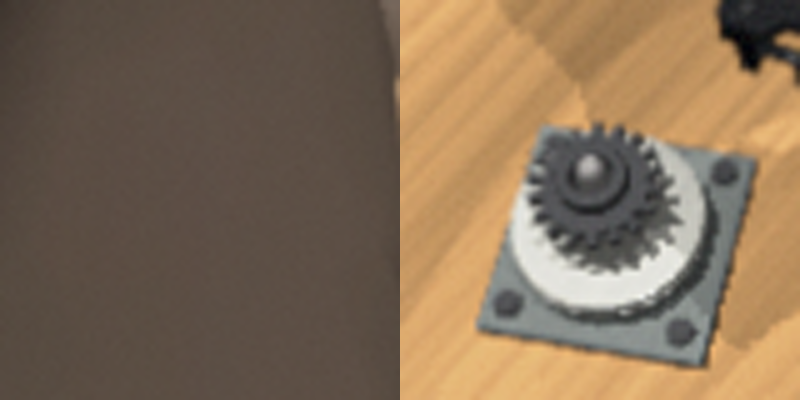

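View pics/patop.png

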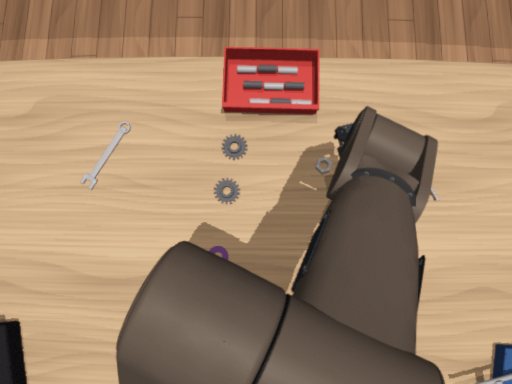

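Emit:
carry_out(rotation=[[0, 0, 0], [0, 0, 0], [0, 0, 0], [0, 0, 0], [0, 0, 0], [0, 0, 0], [0, 0, 0]], travel=[[1.4, 3, 0], [2.8, 5.8, 0], [2.8, 5.8, 3], [2.8, 5.8, 6], [2.8, 5.8, 8.5], [2.8, 5.8, 8.5], [2.8, 5.8, 8.5]], grip=[94, 94, 94, 94, 94, 94, 94])

```text
time_s: 25.23
eef_pos: [0.6478, -0.1725, 0.0596]
eef_rot: [-1.928, -2.478, 0.001]
contact_force: [0.8, 0.3, -0.6]
grip_width: 0.0599
```

```bash
python3 -c "
from plan import *
rel([.651,-.1705,.004],14.5)
n='scene';im=arm.capture(n); crop(im,255,260,40,10,'pics/pb.png')"
```

```text
tcp [ 0.6478 -0.1725  0.0596] toolx [-0.246  0.969  0.001] tooly [ 0.969  0.246 -0.002] z [-2.3e-03  7.0e-04 -1.0e+00] q [-0.36  0.72  1.57 -0.    0.85 -0.61] t 25.23 F [ 0.8  0.3 -0.6] w 0.0599
travel cm [0.11 0.37 5.56]
rot [-0.002 -0.001 -0.005] deg 0.3
rot [-2.000e-03  3.000e-03  3.137e+00] deg 179.7
```

View pics/pb.png

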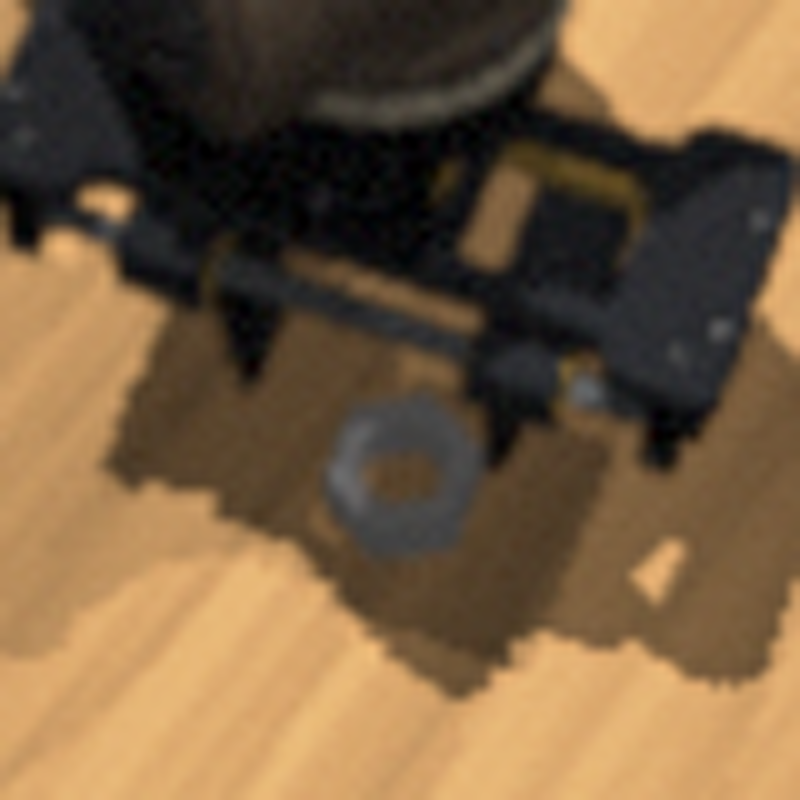

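Emit:
carry_out(rotation=[[0, 0, 0], [0, 0, 0], [0, 0, 0], [0, 0, 0], [0, 0, 0], [0, 0, 0]], travel=[[0.1, 0.2, 1.5], [0.1, 0.3, 3], [0.1, 0.3, 4.2], [0.1, 0.3, 5.2], [0.1, 0.3, 5.4], [0.1, 0.3, 5.4]], grip=[94, 94, 94, 94, 94, 94])

```text
time_s: 25.78
eef_pos: [0.6516, -0.1701, 0.006]
eef_rot: [-1.927, -2.481, 0.0]
contact_force: [-0.3, 0.3, 0.5]
grip_width: 0.0598
```

Emit:
carry_out(rotation=[[0, 0, 0], [0, 0, 0], [0, 0, 0], [0, 0, 0], [0, 0, 0], [0, 0, 0], [0, 0, 0]], travel=[[0, 0, 0], [0, 0, 0], [0, 0, 0], [0, 0, 0], [0, 0, 0], [0, 0, 0], [0, 0, 0]], grip=[120, 150, 170, 200, 200, 200, 200], force=30)

```text
time_s: 26.37
eef_pos: [0.6519, -0.17, 0.0064]
eef_rot: [1.927, 2.481, 0.0]
contact_force: [-0.5, -0.3, 4.7]
grip_width: 0.036
```

```bash
python3 -c "
from plan import *
rel([.4393,-.303,.13],14.5)
n='scene';im=arm.capture(n); crop(im,255,260,40,10,'pics/pc.png')"
```

```text
tcp [ 0.6519 -0.17    0.0064] toolx [-0.247  0.969 -0.   ] tooly [0.969 0.247 0.   ] z [ 5.e-04 -3.e-04 -1.e+00] q [-0.35  0.8   1.59 -0.    0.76 -0.6 ] t 26.37 F [-0.5 -0.3  4.7] w 0.036
travel cm [ -7.63 -23.89 -12.37]
rot [ 0.     0.    -0.003] deg 0.2
rot [ 1.000e-03 -1.000e-03  3.139e+00] deg 179.8
```

View pics/pc.png

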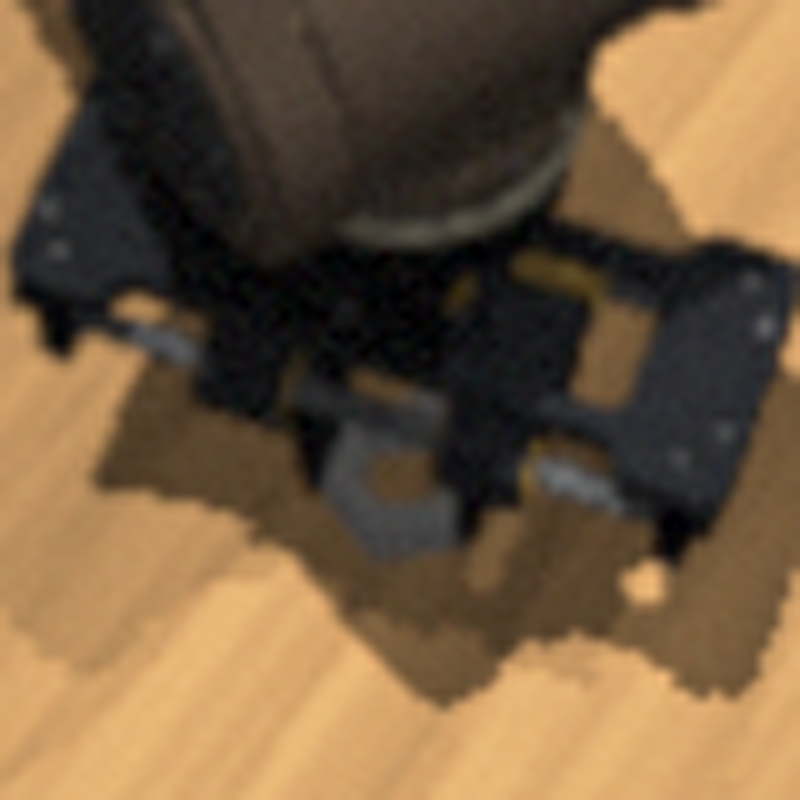

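Emit:
carry_out(rotation=[[0, 0, 0], [0, 0, 0], [0, 0, 0], [0, 0, 0], [0, 0, 0], [0, 0, 0], [0, 0, 0], [0, 0, 0]], travel=[[0, 0, -1], [0, 0, -3], [0, 0, -6], [0, 0, -9], [0, 0, -12.6], [0, 0, -12.6], [-0.9, -2.8, -12.6], [-1.8, -5.6, -12.6]], grip=[200, 200, 200, 200, 200, 200, 200, 200])

```text
time_s: 27.08
eef_pos: [0.6018, -0.2008, 0.1324]
eef_rot: [1.924, 2.482, 0.0]
contact_force: [-0.4, -0.4, -1.4]
grip_width: 0.0359
```

Emit:
carry_out(rotation=[[0, 0, 0], [0, 0, 0], [0, 0, 0], [0, 0, 0], [0, 0, 0], [0, 0, 0], [0, 0, 0], [0, 0, 0], [0, 0, 0], [0, 0, 0]], travel=[[-0.9, -2.8, 0], [-1.8, -5.6, 0], [-2.7, -8.4, 0], [-3.6, -11.2, 0], [-4.5, -14, 0], [-5.4, -16.8, 0], [-5.8, -18.3, 0], [-5.8, -18.3, 0], [-5.8, -18.3, 0], [-5.8, -18.3, 0]], grip=[200, 200, 200, 200, 200, 200, 200, 200, 200, 200])

```text
time_s: 27.92
eef_pos: [0.4395, -0.3025, 0.1321]
eef_rot: [1.927, 2.481, 0.0]
contact_force: [-0.3, 0.0, -1.3]
grip_width: 0.0359
```

```bash
python3 -c "
from plan import *
rel([.4396,-.303,.12],14.5)
for n in('top','scene'):
    im=arm.capture(n); x,y=proj(n,arm.get_obs()['eef_pos'])[0].astype(int); print(x,y)
    crop(im,x,y,40,7,f'pics/pd{n}.png')
a=np.hstack([cv2.imread(f'pics/pd{n}.png') for n in('top','scene')]);cv2.imwrite('pics/pd.png',cv2.resize(a,(800,400)))"
```

```text
tcp [ 0.4395 -0.3025  0.1321] toolx [-0.247  0.969 -0.   ] tooly [0.969 0.247 0.   ] z [ 4.e-04 -2.e-04 -1.e+00] q [-0.73  0.47  1.87  0.    0.8  -0.98] t 27.92 F [-0.3  0.  -1.3] w 0.0359
travel cm [-0.05 -0.    1.21]
rot [ 0.     0.    -0.003] deg 0.2
rot [ 0.    -0.     3.138] deg 179.8
390 248
150 239
```

View pics/pd.png

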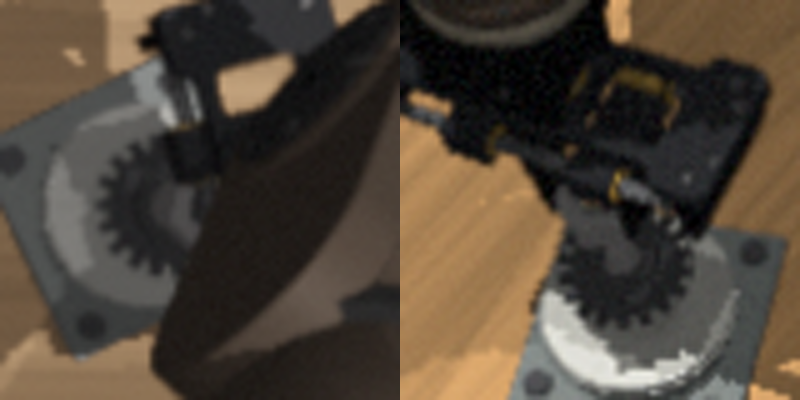

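Emit:
carry_out(rotation=[[0, 0, 0], [0, 0, 0], [0, 0, 0], [0, 0, 0], [0, 0, 0], [0, 0, 0], [0, 0, 0]], travel=[[0, 0, 1], [0, 0, 2], [0, 0, 2.7], [0, 0, 3.1], [0, 0, 3.4], [0, 0, 3.7], [0, 0, 3.7]], grip=[200, 200, 200, 200, 200, 200, 200])

```text
time_s: 28.6
eef_pos: [0.4389, -0.3026, 0.0944]
eef_rot: [-1.927, -2.48, -0.0]
contact_force: [1.0, 0.1, -0.9]
grip_width: 0.0356
```

Emit:
carry_out(rotation=[[0, 0, 0], [0, 0, 0], [0, 0, 0], [0, 0, 0]], travel=[[0, 0, 0.15], [0, 0, 0.3], [0, 0, 0.4], [0, 0, 0.4]], grip=[200, 200, 200, 200])

```text
time_s: 28.93
eef_pos: [0.4389, -0.3027, 0.0909]
eef_rot: [1.927, 2.481, -0.0]
contact_force: [0.3, 0.6, -1.0]
grip_width: 0.0357
```

Emit:
carry_out(rotation=[[0, 0, 0], [0, 0, 0], [0, 0, 0]], travel=[[0, 0, 0.08], [0, 0, 0.08], [0, 0, 0.08]], grip=[200, 200, 200])

```text
time_s: 29.18
eef_pos: [0.4391, -0.3028, 0.0904]
eef_rot: [1.927, 2.481, -0.0]
contact_force: [0.1, 0.1, 1.2]
grip_width: 0.0356
```

Emit:
carry_out(rotation=[[0, 0, 0], [0, 0, 0], [0, 0, 0]], travel=[[0, 0, 0.05], [0, 0, 0.05], [0, 0, 0.05]], grip=[200, 200, 200])

```text
time_s: 29.43
eef_pos: [0.4391, -0.3029, 0.0904]
eef_rot: [1.927, 2.48, -0.0]
contact_force: [-1.6, 1.8, 8.1]
grip_width: 0.0361
```

Emit:
carry_out(rotation=[[0, 0, 0], [0, 0, 0], [0, 0, 0], [0, 0, 0]], travel=[[0, 0, 0], [0, 0, 0], [0, 0, 0], [0, 0, 0]], grip=[170, 130, 94, 94])

```text
time_s: 29.77
eef_pos: [0.439, -0.3027, 0.0897]
eef_rot: [1.927, 2.481, -0.0]
contact_force: [-0.1, -0.3, 0.3]
grip_width: 0.0505
```

Emit:
carry_out(rotation=[[0, 0, 0], [0, 0, 0], [0, 0, 0], [0, 0, 0], [0, 0, 0], [0, 0, 0], [0, 0, 0], [0, 0, 0], [0, 0, 0], [0, 0, 0]], travel=[[0, 0, -1.5], [0, 0, -4], [0, 0, -7], [4, 0, -8], [8, 0, -8], [12, 0, -8], [16, 0, -8], [20, 0, -8], [24, 0, -8], [26, 0, -8]], grip=[94, 94, 94, 94, 94, 94, 94, 94, 94, 94])

```text
time_s: 30.6
eef_pos: [0.3727, -0.0479, 0.1696]
eef_rot: [-1.926, -2.481, 0.0]
contact_force: [0.6, 0.4, 0.1]
grip_width: 0.0602
```

```bash
python3 -c "
from plan import *
rel([.4396,-.303,.12])
im={n:arm.capture(n) for n in('top','scene')}
for n in im: cv2.imwrite(f'pics/pe{n}.png',im[n][:,:,::-1])
for n,s in(('top',(380,247)),('scene',(156,255))):
    crop(im[n],*s,32,8,f'pics/pe{n}c.png')
a=np.hstack([cv2.imread(f'pics/pe{n}c.png') for n in('top','scene')]);cv2.imwrite('pics/pe.png',cv2.resize(a,(800,400)))
c=np.array([.4394,-.303])
for n in im: print(n,[(z,proj(n,[*c,z]).round(1).tolist()) for z in(.102,.093,.068)])
"
```

```text
tcp [ 0.3727 -0.0479  0.1696] toolx [-0.248  0.969  0.001] tooly [ 0.969  0.248 -0.001] z [-9.e-04  5.e-04 -1.e+00] q [-0.3   0.21  2.18  0.    0.75 -0.56] t 30.6 F [0.6 0.4 0.1] w 0.0602
travel cm [-26.38   0.15   4.94]
top [(0.102, [[386.7, 248.8]]), (0.093, [[385.5, 248.8]]), (0.068, [[382.5, 248.7]])]
scene [(0.102, [[152.4, 245.8]]), (0.093, [[153.1, 247.6]]), (0.068, [[154.9, 252.2]])]
```

View pics/pe.png

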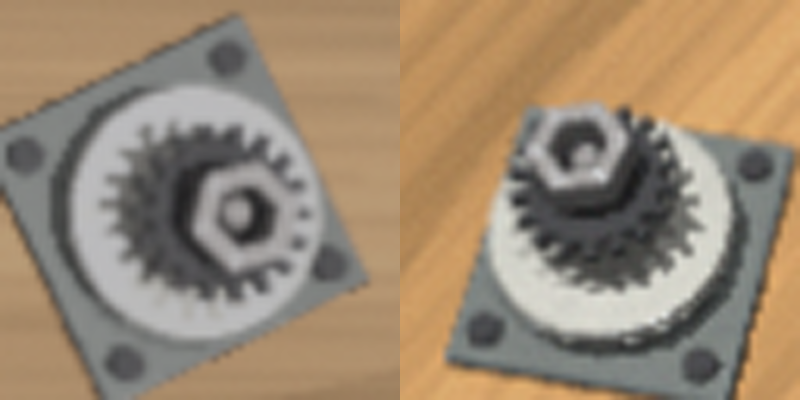

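View pics/pescene.png

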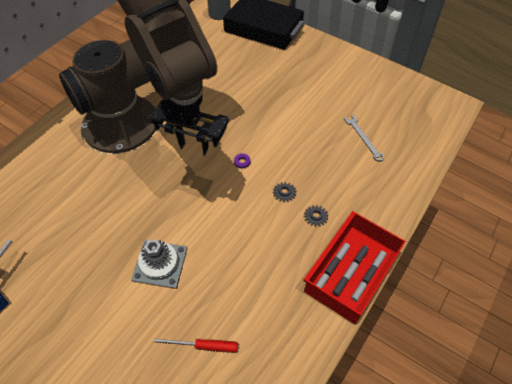

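```bash
python3 -c "
from rig import arm
print(arm.hand_in())"
```

```text
the job is handed in; nothing more can be done
None
```

The parts are on the shaft in the order asked: pulley hub up, steel spacer ring, toothed wheel hub up (the one farthest to the robot's left), and the nut on top. I handed the job in at about 31 s.

- **Seating:** each part was lowered until the force reading showed light contact, about 5 to 12 N over the held weight. The four contact heights were within about 0.5 mm of the expected 24, 54, 68 and 84 mm.
- **Last pictures:** both cameras show the full stack with the nut lying flat and the shaft tip visible inside its bore. The gripper was open and about 0.26 m away. The wrench and screwdriver look unmoved in the scene picture.
- **Disagreements:** the two cameras differed by up to about 2 mm on absolute positions, so I used offsets from the stand, which agreed within 2 mm. The gripper read 34 mm on the toothed wheel's 36 mm hub. I put that down to gripping near the finger tips, and the wheel still seated normally.
- **Checks:** none of my checks failed.

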